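Pump up the air isolation platform

TASK

The air-suspended vibration isolation platform has sagged. Push its release valve lever shut, then pump the plunger from above with the fingertips, without gripping it, in full press-and-release strokes until the indicator pin has popped fully out. Leave the pin, the platform's top plate and everything standing on or around the platform alone.

Things in the scene. Friction and masses are not known exactly. Their poses are not given: they have to be found in the camera images.
- isolator: Fixed grey vibration isolation platform, 250 (x) by 280 (y) mm, place and yaw vary; origin at the centre of its underside, x away from the robot at yaw 0, y left, z up. Along its front (x -125 to -55 mm) runs the control console, deck at z = 56 mm; on it, all at x = -90 mm: pump plunger (y = -85), indicator pin (y = 0), release valve lever (y = +75). The top plate lies behind it.
- plunger (a joint): Pump plunger travel in m: 0 = up, 0.016 = at the bottom, straight down. Spring return; takes about 4 N at the top to 12 N at the bottom. With the valve shut each stroke adds one step of air; 4 to 6 fill it. A stroke counts only if it goes at least 13 mm down and is let up at least 13 mm. With the valve open strokes do nothing. More strokes once the pin is out do no harm.
- plunger_top (a point): Centre of the top of the plunger's round black palm cap, 44 mm across and 12 mm thick, which faces up; about 100 mm above the desk when up. It moves with the cap.
- pin (a joint): How far the indicator pin has risen in m: 0 = in, 0.020 = fully out. The first strokes do not move it: it stands about 7 mm out with two strokes to go and 14 mm with one to go, and the last stroke sends it fully out to its stop at 20 mm.
- pin_tip (a point): Top of the steel indicator pin, 8 mm across, in the middle of the console, in a 20 mm hexagon boss 10 mm high; 2.5 mm above the boss when in, 22.5 mm when fully out. Not to be touched.
- valve (a joint): Angle of the release valve lever in rad: 0 = open, the lever points forward off the console (-x of the platform); 1.571 = shut, at its stop, lying along the console and pointing to +y of the platform (left, away from the pin). Closes clockwise seen from above, stays where it is left, needs about 1.5 N at its end. Starts at 0 to 0.3.
- valve_tip (a point): Top centre of the black round end knob of the valve lever (15 mm across, 13 mm high), 47.5 mm from the turning axis. The lever bar is 10 mm wide and 10 mm high, from 10 to 20 mm above the deck.
- valve_axis (a point): Point on the vertical turning axis of the valve lever, at the height of valve_tip. The hub is 22 mm across.
- indicator: The hexagon boss with the pin in it (fixed on the console); origin at the foot of the boss.
- top_plate: Floating drilled aluminium top plate of the platform, 174 x 280 x 12 mm; origin at the centre of its underside. Its top is 68 mm above the desk when sagged, 74 mm when pumped up. Not to be touched.
- petri_dish_1: Loose small Petri dish, 56 mm across, 14 mm high, on the top plate; origin at the centre of its underside. Leave alone.
- coverslip_box: Loose small box, 35 x 35 x 21 mm, on the top plate; origin at the centre of its underside. Leave alone.
- tally_counter: Loose round metal hand tally counter with a finger ring, 86 x 54 x 22 mm, lying on the desk to the right of the platform; origin at the centre of its underside. Leave alone.
- tweezers: Loose tweezers, 127 mm long, on the desk to the left of the platform; origin at the centre of the underside. Leave alone.

How it is judged (in metres and radians):
On the way, in this order (a step that is already met when the one before it is completed fails the run):
1. the release valve is pushed shut, with the pin still in (value of joint valve above 1.35 rad and value of joint pin below 0.008 m), for 0.2 s.
2. the plunger is pumped until the pin is fully out (value of joint pin above 0.017 m), for 0.2 s.
At the end, for the whole second after the job is handed in: The valve lever is shut (within about 12 degrees of its stop), the pin stands fully out (within 3 mm of its 20 mm travel), the plunger has come up again, and the dish, box, tally counter and tweezers are where they were (within 20 mm) (value of joint valve above 1.35 rad and value of joint pin above 0.017 m and value of joint plunger below 0.003 m and distance of each of petri_dish_1, coverslip_box, tally_counter, tweezers from where it was at the start of the episode below 0.02 m); the robot touches nothing.
It fails at once if the indicator pin or its boss is pushed or pulled by the robot (contact force between any of the fingers, the arm and indicator above 1 N).
It fails at once if the floating top plate is pushed or lifted by the robot (contact force between any of the fingers, the arm and top_plate above 3 N).
It fails at once if something standing on or round the platform is moved or lifted (distance of any of petri_dish_1, coverslip_box, tally_counter, tweezers from where it was at the start of the episode above 0.03 m).
It fails at once if the plunger cap is taken between the fingers instead of being pressed from above (distance between the grasp point and plunger_top below 0.008 m).
It also fails if it takes over 48 s, if anything falls off the work surface, if the arm or the gripper's body presses on something with over 40 N, if the wrist force passes 120 N, or if a joint passes its speed limit or range.

ROBOT

A 6-joint arm with a two-finger parallel gripper is mounted at the origin on a cart in front of the work surface, level with it; the furniture and walls round the work are solid. World frame = base frame: x ahead of the robot, y to its left, z up, the work surface at z = 0. Lengths are in mm, angles in degrees, forces in N, time in s.
With the tool pointing down it reaches from about 350 to 975 mm from the base axis. Payload 7.1 kg.
Tool frame: the origin (TCP) lies on the front face of the gripper's body, between the roots of the fingers; the fingertips stand 80 mm ahead of it and the grasp point (between the pads) lies 61 mm ahead of it; z points along the fingers, y is the direction in which the jaws open and shut (so a half turn about z gives the same grasp; the last joint's range is limited). The gripper opens to 88 mm and grips with 3 to 60 N. Pads are 20 mm wide; open, the fingers measure 115 mm over their backs; the gripper's body (75 mm by 178 mm) begins 61 mm behind the grasp point.
Start: joints at [68.984, 24.242, 93.386, -0, 62.372, -1.089], TCP at [212.987, 587.573, 302.675] pointing down, gripper open.
Joint ranges: [-172.04, 172.04], [-51.8, 120.97], [4.93, 147.93], [-75.15, 255.16], [6.16, 154.13], [-145.62, 145.62]. Speed limits (degrees/s): [136.94, 136.94, 172.46, 180, 180, 180].

INTERFACE

Orientations are given as a 3x3 rotation matrix whose columns are the frame's x, y, z axes.
In Python, from rig import bot gives the robot as it stands. Calls block until the motion is done:
- bot.movep(position, orientation): joint-space move of the TCP to a pose.
- bot.servo_line(position, rot=None, max_speed=150, force_limit=None): straight line of the TCP; rot=None keeps the orientation; max_speed is the mean speed in mm/s. With force_limit (N) it stops when the force on the tool has changed by that much, and returns True; else False.
- bot.goto_joints(angles): joint-space move.
- bot.open() and bot.gripper_close(force=None): open the fingers fully, or close them until they stop; force is the grip in N (None keeps the last).
- bot.sleep(seconds).
- bot.ik(position, orientation): joint angles nearest the present ones, or None.
- bot.sense(): the state.
- bot.capture(name): name is "side" or "top"; returns the picture (420x560x3 uint8, red, green, blue); there is no depth.
- bot.get_calibration(name): a dict with "fovy" (degrees; the focal length in pixels is half the picture's height over the tangent of half this angle, whatever the lens; pixels are square), "cx", "cy" (the principal point, pixels), "T" (4x4, takes a point from camera to world coordinates). Camera axes: x right, y up, looking along -z (the intrinsics and any distortion apply to the point x, -y, -z); pixel columns grow to the right and rows downward; lengths in mm; the calibration is good to about 2 mm. A picture is of the moment at which its call begins. get_calibration takes no time and is no camera call.
A pose or a line that the arm cannot do raises bot.Unreachable and nothing moves.
- bot.finish_job(): hands the job in, once; it reports no verdict.
The state is a dict: "clock": time; "joint_pos": joint angles; "joint_vel": joint speeds; "effort": joint torques, N m; "eef_pos": TCP position; "ee_rot": TCP orientation; "wrist_force": force on the tool from outside, world axes, zero at the start; "ft_torque": the same for the moment, N m; "finger_gap": finger opening in mm.
Only numpy, scipy, OpenCV 4.12 (cv2) and the standard library are available. Lean on these libraries where they do the work, as an engineer would, in place of code of your own. Each camera call takes 0.05 s, during which the arm holds its last target.

## Working session

There is one attempt and no reset: what is moved stays moved. The work goes in short steps, each a Python script; the robot and the scene stay as the last script left them, time stands still between calls to the robot, and variables do not carry over. Pictures are saved under pics/ and viewed, and the job is handed in when it is done.

```bash
mkdir -p pics; ls
python3 - <<'E'
from rig import bot
import cv2
for n in("side","top"):
    im=bot.capture(n); cv2.imwrite(f"pics/{n}0.png",im[:,:,::-1]); c=bot.get_calibration(n); print(n,c)
s=bot.sense();print(s['clock'],s['ee_rot'],s['eef_pos'],s['finger_gap'])
E
```

```text
pics
side {'fovy': 56.93539889957558, 'cx': 278.8403010974314, 'cy': 212.43194895251372, 'T': array([[-9.99242460e-01, -2.69213700e-03, -3.88234240e-02,
         5.57683804e+02],
       [-3.41963464e-02, -4.15477128e-01,  9.08960596e-01,
         9.84454142e+02],
       [-1.85772912e-02,  9.09599642e-01,  4.15070326e-01,
         5.03579611e+02],
       [ 0.00000000e+00,  0.00000000e+00,  0.00000000e+00,
         1.00000000e+00]])}
top {'fovy': 45.071136670431194, 'cx': 280.5091615973972, 'cy': 211.67015509350455, 'T': array([[-1.14093570e-02,  9.89787620e-01, -1.42092551e-01,
         3.70320280e+02],
       [-9.99874897e-01, -9.73603753e-03,  1.24659612e-02,
         1.13978446e+02],
       [ 1.09552357e-02,  1.42217003e-01,  9.89774877e-01,
         1.47156843e+03],
       [ 0.00000000e+00,  0.00000000e+00,  0.00000000e+00,
         1.00000000e+00]])}
0.1 [[-9.40126900e-01  3.40824283e-01 -4.69565623e-04]
 [ 3.40824607e-01  9.40126042e-01 -1.27003884e-03]
 [ 8.59079377e-06 -1.35403719e-03 -9.99999083e-01]] [212.86854898 587.22785493 301.98960705] 88.26282459736073
```

View pics/side0.png

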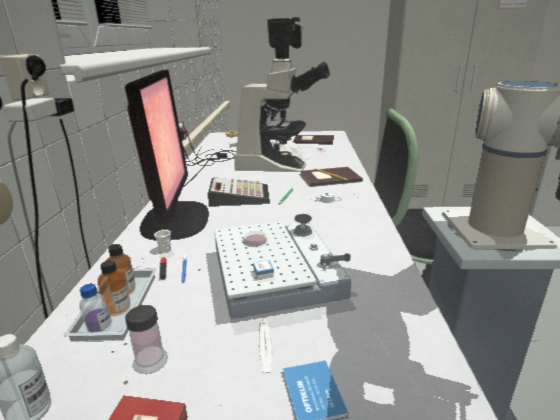

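View pics/top0.png

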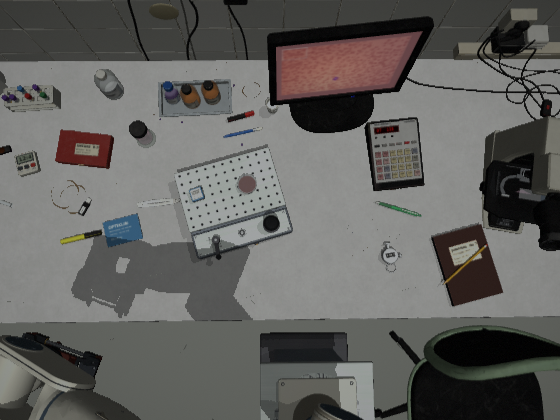

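The side view shows the platform at about (280,265), the cap at (303,220), the pin at (313,247) and the lever pointing towards the robot at (345,258). In the top view the cap is at (271,223), the pin at (242,232) and the lever at (216,240). I'll zoom in.

Run:
```python
import cv2
a=cv2.imread("pics/side0.png")[190:320,200:370];cv2.imwrite("pics/s0z.png",cv2.resize(a,None,fx=4.5,fy=4.5,interpolation=cv2.INTER_CUBIC))
a=cv2.imread("pics/top0.png")[140:270,165:305];cv2.imwrite("pics/t0z.png",cv2.resize(a,None,fx=4.5,fy=4.5,interpolation=cv2.INTER_CUBIC))
```

```text
(no output)
```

View pics/s0z.png

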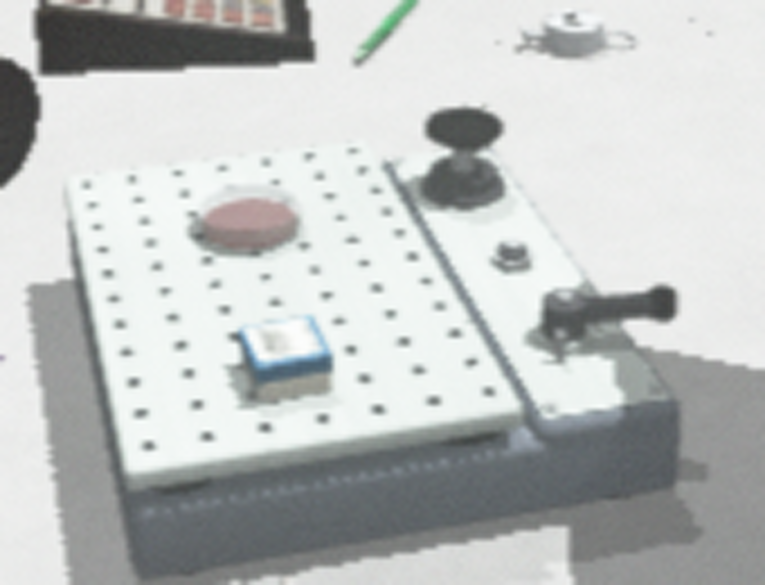

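View pics/t0z.png

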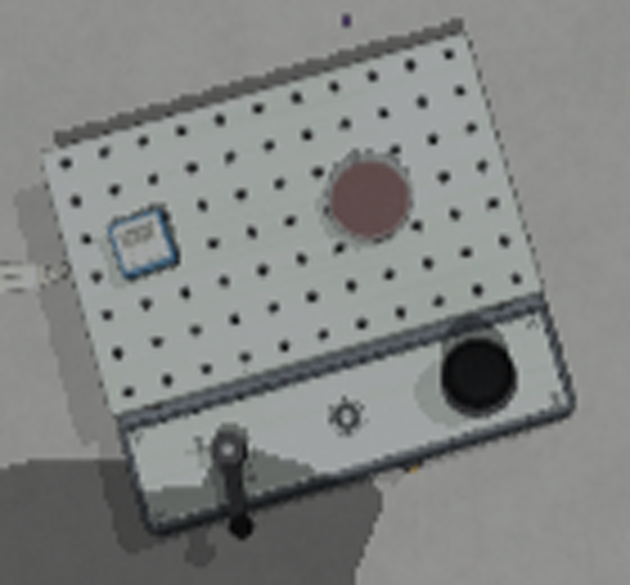

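```bash
cat > h.py <<'E'
import numpy as np
from rig import bot
def proj(n,P):
    c=bot.get_calibration(n);T=c["T"];f=210/np.tan(np.radians(c["fovy"])/2)
    q=(np.asarray(P)-T[:3,3])@T[:3,:3]
    return np.c_[c["cx"]+f*q[:,0]/-q[:,2], c["cy"]-f*q[:,1]/-q[:,2]]
def W(p,L):
    x,y,a=p[:3];L=np.atleast_2d(L);c,s=np.cos(a),np.sin(a)
    return np.c_[x+c*L[:,0]-s*L[:,1],y+s*L[:,0]+c*L[:,1],L[:,2]]
E
cat > fit.py <<'E'
from h import *
from scipy.optimize import least_squares
def z(U,o): return (np.array(U,float)+.5)/4.5-.5+np.array(o)
top=z([(478,374),(346,416),(155,533),(573,408),(462,22),(48,150),(229,449),(240,525)],(165,140))
tL=[(-90,-85,100),(-90,0,68.5),(-125,140,56),(-125,-140,56),(125,-140,68),(125,140,68)]
side=z([(464,129),(513,242),(678,403),(68,178),(128,475),(566,294),(662,291)],(200,190))
sL=[(-90,-85,100),(-90,0,68.5),(-125,140,56),(125,-140,68),(125,140,68)]
def lv(v):return [(-90,75,78),(-90-47.5*np.cos(v),75+47.5*np.sin(v),78)]
def res(p,use=(1,1)):
    r=[]
    if use[0]: r.append((proj("top",W(p,tL+lv(p[3])))-top))
    if use[1]: r.append((proj("side",W(p,sL+lv(p[3])))-side))
    return np.vstack(r).ravel()
for u in((1,0),(0,1),(1,1)):
    r=least_squares(res,[450,160,.2,.2],x_scale=[10,10,.1,.1],args=(u,),loss="soft_l1")
    print(u,r.x,np.degrees(r.x[2:]));print(np.round(res(r.x,u).reshape(-1,2),1).tolist())
E
python3 fit.py
```

```text
(1, 0) [6.02765738e+02 2.29404399e+02 2.77471707e-01 1.22222327e-01] [15.89795772  7.00282352]
[[0.2, -0.9], [0.3, -0.3], [-1.9, 0.4], [1.4, -0.2], [1.0, 1.6], [-2.1, 0.3], [-0.1, -0.3], [-0.0, -0.1]]
(0, 1) [5.99120199e+02 2.28339806e+02 2.78144809e-01 9.95260709e-02] [15.93652365  5.70242382]
[[0.0, -2.3], [0.0, 0.1], [2.2, 0.2], [-1.0, -0.3], [-0.3, -0.6], [-0.3, 1.3], [0.2, -0.1]]
(1, 1) [6.00839219e+02 2.29059650e+02 2.79055567e-01 1.24630010e-01] [15.98870622  7.1407736 ]
[[0.3, -0.3], [0.4, 0.4], [-1.7, 1.2], [1.6, 0.4], [1.1, 2.2], [-2.0, 1.0], [0.0, 0.5], [0.2, 0.6], [-0.7, -2.2], [-0.7, 0.2], [1.4, 0.4], [-1.8, -0.2], [-1.2, -0.3], [-1.0, 1.4], [-0.4, 0.3]]
```

Both views agree to 2–3 mm. The platform is at about (601, 229) with yaw 16°, and the valve is about 7° from open. Next I'll push the valve with closed fingers, following the lever's arc.

```bash
cat >> h.py <<'E'
P=np.array([601.3,229.0,0.2785])
def R(ang):
    c,s=np.cos(ang),np.sin(ang); return np.array([[c,s,0],[s,-c,0],[0,0,-1.]])
def lev(v,tip,r=42,off=17.5):
    v=np.radians(v); d=np.array([-np.cos(v),np.sin(v)]);t=np.array([np.sin(v),np.cos(v)])
    q=np.array([-90,75])+r*d-off*t
    return W(P,[q[0],q[1],tip+80])[0], R(np.arctan2(t[1],t[0])+P[2])
E
cat > v.py <<'E'
from h import *
bot.gripper_close(10)
def st(m):
    s=bot.sense();print(m,round(s['clock'],2),np.round(s['eef_pos'],1),np.round(s['wrist_force'],1),round(s['finger_gap'],1),np.round(s['joint_pos']))
st("closed")
p,r=lev(0,180,off=27); bot.movep(p,r); st("above")
p,r=lev(0,62,off=27); print(bot.servo_line(p,r,force_limit=10)); st("down")
for v in range(0,106,15):
    p,r=lev(v,62)
    h=bot.servo_line(p,r,max_speed=60,force_limit=12); st((v,h))
    if h: break
E
python3 v.py
```

```text
closed 1.44 [213.  587.6 302.7] [-1.2 -0.1 -0.2] 0.5 [69. 24. 93. -0. 62. -1.]
above 3.02 [461.2 239.6 260.2] [-0.2  0.5  0.4] 0.8 [ 26.  19. 109.   0.  53.  10.]
False
down 3.96 [461.5 239.3 142.6] [ 0.9 -0.3  1. ] 0.0 [ 26.  30. 112.   0.  38.  10.]
(0, False) 4.27 [458.7 248.6 142.6] [ 0.3 -0.6  0. ] 0.6 [ 27.  30. 112.   0.  38.  11.]
(15, False) 4.67 [452.4 258.2 142.2] [ 1.  -0.2 -0.4] 0.4 [ 28.  30. 112.  -0.  38.  27.]
(30, False) 5.08 [449.2 269.4 142. ] [-0.  -0.8 -0.8] 0.3 [ 30.  30. 111.   0.  38.  43.]
(45, False) 5.49 [449.  281.3 142. ] [-0.4 -0.2  0.3] 0.2 [ 31.  30. 111.   0.  39.  60.]
(60, False) 5.9 [451.9 292.8 142. ] [-0.6  0.2  0.5] 0.4 [ 32.  31. 110.   0.  39.  75.]
(75, False) 6.31 [457.6 303.2 142. ] [0.3 0.2 0.1] 0.6 [ 32.  32. 108.   0.  40.  91.]
(90, False) 6.72 [464.7 311.1 141.6] [-5.6 -2.1  1.3] 0.5 [ 33.  32. 107.   0.  41. 106.]
(105, True) 6.92 [464.4 311.9 140.6] [-2.4 -0.4  1.6] 0.3 [ 33.  33. 107.   0.  42. 112.]
```

Run:
```python
from h import *
import cv2
p,r=lev(90,62,off=30); bot.servo_line(p,r)
p,r=lev(90,180,off=30); bot.servo_line(p,r,max_speed=250)
# move over beside plunger (robot side), high
q=W(P,[-90,-85,180+80])[0]
bot.movep(q,R(P[2]+np.pi/2))
s=bot.sense();print(s['clock'],s['eef_pos'],s['wrist_force'])
a=bot.capture("side")[:,:,::-1][170:320,200:370]; b=bot.capture("top")[:,:,::-1][140:290,165:335]
cv2.imwrite("pics/a1.png",cv2.resize(np.hstack([a,b]),None,fx=2.3,fy=2.3,interpolation=cv2.INTER_CUBIC))
```

```text
9.5 [537.88358797 122.70160483 259.33352931] [-0.29116463  0.36646492  0.58996063]
```

View pics/a1.png

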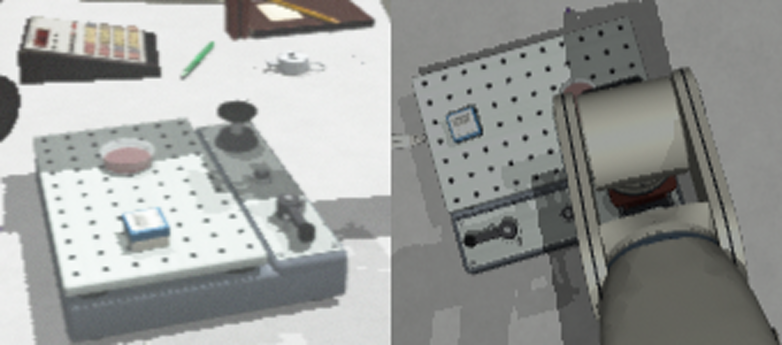

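The lever now lies along the console: in the top view the hub is at (509,229) and the knob at (473,239), parallel to the 16° edge. That means it's shut. Next is the first pump stroke, with force feedback.

Run:
```python
from h import *
def st(m):
    s=bot.sense();print(m,round(s['clock'],2),np.round(s['eef_pos'],1),np.round(s['wrist_force'],1))
rot=R(P[2]+np.pi/2)
q=W(P,[-90,-85,0])[0]
def z(t,**k):
    q[2]=t+80; return bot.servo_line(q.copy(),rot,**k)
z(108,max_speed=200);st("pre")
print(z(94,max_speed=40,force_limit=3));st("touch")
for t in (90,87,85,84,83,82,81):
    h=z(t,max_speed=60,force_limit=15);st((t,h))
    if h or abs(bot.sense()['wrist_force'][2])>20: break
z(104);st("up")
```

```text
pre 10.11 [538.3 122.7 188.2] [ 0.3 -0.6 -0.1]
True
touch 10.47 [539.3 122.8 175.7] [ 0.9 -0.1  5.6]
(90, False) 10.72 [539.3 122.8 170.9] [1.7 0.3 4.4]
(87, False) 10.97 [539.4 122.8 168.1] [ 0.3 -0.9  7. ]
(85, False) 11.22 [539.4 122.8 166.3] [0.3 0.2 9. ]
(84, False) 11.47 [539.4 122.8 165.4] [-0.3 -0.3 10.1]
(83, False) 11.72 [539.4 122.8 164.4] [-0.  -1.5  9.7]
(82, False) 11.97 [539.4 122.8 164.2] [-1.6  0.3 17.1]
(81, False) 12.22 [539.5 122.8 164.1] [-5.4 -0.9 26.5]
up 12.53 [538.4 122.6 184.7] [-0.7  0.   0.2]
```

The stroke reached its stop with the tip at about 84 mm. I'll do five more full strokes, then look.

Run:
```python
from h import *
import cv2
rot=R(P[2]+np.pi/2)
q=W(P,[-90,-85,0])[0]
def z(t,**k):
    q[2]=t+80; return bot.servo_line(q.copy(),rot,**k)
for i in range(5):
    h=z(81.8,max_speed=50,force_limit=25); bot.sleep(.15); s=bot.sense()
    z(104,max_speed=60); bot.sleep(.25); u=bot.sense()
    print(i,h,round(s['eef_pos'][2],1),np.round(s['wrist_force'],1),round(u['eef_pos'][2],1),round(u['wrist_force'][2],1),round(u['clock'],1))
    a=bot.capture("side")[:,:,::-1][215:265,285:345]; cv2.imwrite(f"pics/p{i}.png",a)
cv2.imwrite("pics/pp.png",cv2.resize(np.hstack([cv2.imread(f"pics/p{i}.png") for i in range(5)]),None,fx=2.6,fy=2.6,interpolation=cv2.INTER_CUBIC))
```

```text
0 True 164.3 [-0.9 -0.  11. ] 183.6 -0.6 13.8
1 True 164.3 [-2.5 -0.2 11.3] 183.5 -0.7 15.2
2 True 164.3 [-1.9 -0.5 10.7] 183.5 0.1 16.6
3 True 164.3 [-3.3 -0.8 11. ] 183.5 -0.2 17.9
4 True 164.3 [-2.9 -1.2  9.6] 183.6 -0.8 19.3
```

View pics/pp.png

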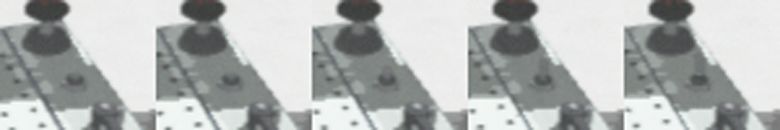

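The pin at crop (540,70) starts to show in frame 4 and is higher in frame 5. It may not be fully out, so I'll do two more strokes, which do no harm. Then I'll retract and check.

Run:
```python
from h import *
import cv2
rot=R(P[2]+np.pi/2)
q=W(P,[-90,-85,0])[0]
def z(t,**k):
    q[2]=t+80; return bot.servo_line(q.copy(),rot,**k)
cv2.imwrite("pics/q0.png",bot.capture("side")[:,:,::-1])
for i in (1,2):
    h=z(81.8,max_speed=50,force_limit=25); bot.sleep(.15); s=bot.sense()
    z(104,max_speed=60); bot.sleep(.25)
    print(h,s['eef_pos'][2])
    cv2.imwrite(f"pics/q{i}.png",bot.capture("side")[:,:,::-1])
z(220,max_speed=200)
q[:2]=[400,-60]; bot.movep([430,-120,300],rot); bot.sleep(.3)
cv2.imwrite("pics/q3.png",bot.capture("side")[:,:,::-1]); cv2.imwrite("pics/top3.png",bot.capture("top")[:,:,::-1])
s=bot.sense();print(s['clock'],s['wrist_force'])
L=[cv2.imread(f"pics/q{i}.png")[225:260,295:335] for i in range(4)]
cv2.imwrite("pics/qq.png",cv2.resize(np.hstack(L),None,fx=4.8,fy=4.8,interpolation=cv2.INTER_CUBIC))
a=cv2.imread("pics/q3.png")[170:320,200:370];b=cv2.imread("pics/top3.png")[140:290,165:335]
cv2.imwrite("pics/a3.png",cv2.resize(np.hstack([a,b]),None,fx=2.3,fy=2.3,interpolation=cv2.INTER_CUBIC))
for h in(0,7,14,20): print(h,proj("side",W(P,[-90,0,68.5+h])))
```

```text
True 164.2813924986029
True 164.2881544912268
24.325 [ 0.23845654  1.34259669 -0.08544268]
0 [[312.70137512 243.60362585]]
7 [[312.75562276 240.92012041]]
14 [[312.81022769 238.21894052]]
20 [[312.85731897 235.8894433 ]]
```

View pics/qq.png

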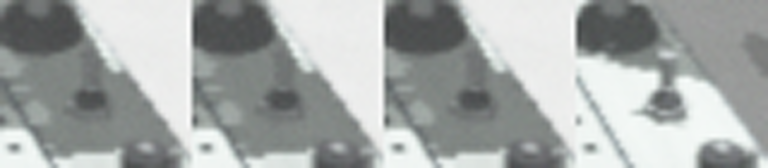

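View pics/a3.png

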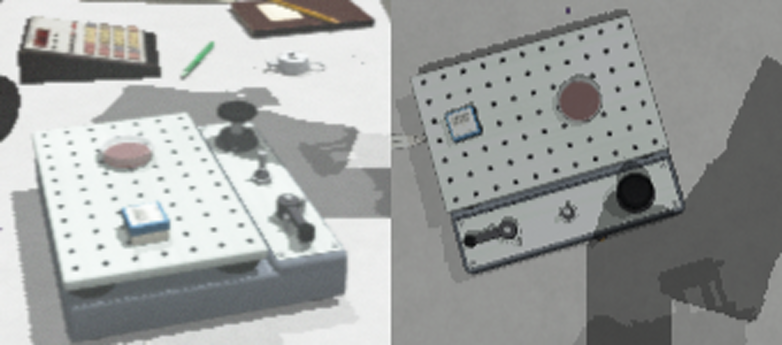

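In the last picture the pin tip is at side row 235.4. The model predicts 235.9 for 20 mm out and 238.2 for 14 mm. The height didn't change over the last two strokes, the lever is along the console, the cap is up and nothing has shifted. I'm handing it in.

Run:
```python
from rig import bot
bot.finish_job()
```

```text
the job is handed in; nothing more can be done
```

I pushed the release valve lever shut with the closed fingertips, then pumped the plunger from above for 8 full strokes. I handed the job in at about 24.3 s, with the arm clear of everything. The system reports no verdict.

- **Valve:** in the top view the lever lies along the console, at its stop.
- **Plunger:** every stroke reached the bottom stop, about 16 mm down, and was let up fully past its top position. The cap is up again.
- **Pin:** its tip sits at pixel row 235.4 in the side view. The model predicts 235.9 for 20 mm out and 238.2 for 14 mm. It looked the same after each of the last two strokes, so I take it as fully out.
- **Surroundings:** the dish, box and tally counter look unmoved by eye. Only the end of the tweezers was inside the final picture crop, and I did not measure any of the four. The fingers were kept clear of the pin and the top plate, but I made no separate contact check.

No check failed. The two camera views placed the platform about 4 mm apart in x, so I used a value between them.

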